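Add a firebrick to the pile against the flip stop

ROBOT

A 6-joint arm with a two-finger parallel gripper is mounted at the origin on the work surface. World frame = base frame: x ahead of the robot, y to its left, z up, the work surface at z = 0. Lengths are in m, angles in rad, forces in N, time in s.
With the tool pointing down it reaches from about 0.275 to 0.85 m from the base axis. Payload 5.2 kg.
Tool frame: the origin (TCP) lies midway between the tips of the shut fingers; the grasp point (between the pads) lies 19 mm behind it; z points along the fingers, y is the line along which they close (so a half turn about z gives the same grasp; the last joint's range is limited). The gripper opens to 85 mm and grips with 20 to 120 N. Pads are 22 mm wide; open, the fingers measure 114 mm over their backs; the gripper's body (76 mm by 85 mm) begins 54 mm behind the grasp point. The pads swing forward as they close: fully open they stand 13 mm farther back than shut.
Start: joints at [-1.349, 0.259, 1.535, -0, 1.348, -0.203], TCP at [0.227, -0.501, 0.231] pointing down, gripper open.
Joint ranges: [-3.14, 3.14], [-0.91, 2.08], [0.19, 2.58], [-1.22, 4.36], [0.22, 2.71], [-3.12, 3.12]. Speed limits (rad/s): [2.57, 2.57, 3.14, 3.14, 3.14, 3.14].

INTERFACE

Orientations are given as a unit quaternion [x, y, z, w].
In Python, from cell import bot, vision, job gives the robot as it stands.
- The arm moves only by the tool step_arm, never from a script. Its argument "moves" is a list that holds one entry, the list of rows, each a list of 4 numbers: the shift along the tool's x, y, z in mm, then the turn about the tool's z in degrees. A call has 1 to 5 rows; each row shifts and turns the commanded pose from where the row before left it, along the tool's axes as they then stand; what a row does not reach is not made up. A row lasts 1/8 s, in which the tool goes at most 62.5 mm and 10.7 degrees, less where a joint would pass 70% of its speed; a pose out of reach is approached as far as the arm can. A call is refused whole if a number of a shift passes 62.5 or a number of a turn 10.7, either way. A call with a gripper value outside its range is refused whole. "grip" is the closure, from -1 (fully open) to 1 (shut), set as the call begins (left out, the last holds). The fingers move at their own pace and stop on an object; "force" is the grip in N (left out, the last holds). Time passes only in rows, so rows that do not move let the fingers close. It gives the time, the measured TCP pose, the force, the opening and the grip force at its end, in the units of the state.
- bot.get_obs(): the state, without advancing time (a new reading comes with each control period).
- vision.camera(name): name is "side" or "top"; returns a dict with "frame" (420x560x3 uint8, red, green, blue), "depth" (420x560 float32, m along the optical axis (not along the pixel's ray), 0 where there is no reading), "fx", "fy", "cx", "cy" (pixels), "k1" (the pictures are not rectified: a ray, as slopes to the right and down, at radius r is drawn at 1 + k1 r^2 times it, then the intrinsics apply), "extrinsics" (4x4, takes a point from camera to world coordinates). Camera axes: x right, y down, z forward; pixel columns grow to the right and rows downward; lengths in m; the calibration is good to about 2 mm. A picture is of the moment at which its call begins.
- job.sign_off(): hands the job in; it is judged then, once.
The state is a dict: "time_s": time; "qpos": joint angles; "dq": joint speeds; "joint_efforts": joint torques, N m; "ee_pos": TCP position; "tool_rot": TCP orientation; "contact_force": force on the tool from outside, world axes, zero at the start; "wrist_torque": the same for the moment, N m; "opening": finger opening in m; "gripper_force": force on a finger pad.
Only numpy, scipy, OpenCV 4.12 (cv2) and the standard library are available. Lean on these libraries where they do the work, as an engineer would, in place of code of your own. Each camera call takes 0.05 s, during which the arm holds its last target. There are 200 camera calls.

TASK

Flip the red stop flag on the blue stand down across the end of the brick pile. Then lay the loose cream firebrick on top of the pile, lengthwise and in line with it but about two fingers' width short of the flag: the pile's height differs each time and the brick is brittle, so lower it until you feel it touch, never ram or drop it. Let go, push the brick along the pile until its end is against the flag and it sits square over the bricks below, and leave the purple vase undisturbed.

Things in the scene. Friction and masses are not known exactly. Their poses are not given: they have to be found in the camera images.
- brick: the loose cream firebrick, a plain block 160 (its x) x 60 (its y) x 25 (z) mm, 0.2 to 0.35 kg, brittle; origin at the centre of its underside. It starts flat on the bench (underside at z = 0) on the robot's left. It may be laid either way round. A larger red-brown brick on the bench is not part of the job.
- stand: blue stand, fixed to the bench. Origin on the bench (z = 0) under the pile's centre; x along the pile towards the flag, y towards the post that carries the flag, z up. Base plate: x -110 to 110, y -80 to 120, 8 mm high. Post: x 92 to 112, y 45 to 75, 177 mm high. The pile is two cream bricks with the loose one's footprint: x -80 to 80, y -30 to 30 mm
- pile_foot (a point): point on the bench (z = 0) under the pile's centre (the stand's origin and axes). The pile cannot be shifted and stands on a locked telescopic column; its top is somewhere from 80 to 142 mm above the bench: not told, different each time. A white fibre pad between its two bricks lets the top one give, about 1 mm for every 4 N, at most 5 mm
- stop_face (a point): bench-level point (z = 0) of the stand, 82 mm along its x on the pile's centre line: the plane of the flag's face towards the pile when the flag is down. A brick laid against it has its origin 80 mm short of this point
- flag (a joint): angle of the red stop flag, rad. 0 = down across the pile's end, resting on its end stop. Starts raised, 2.0 to 2.42, leaning out over the post's side (the stand's +y). The hinge is stiff: above about 1.6 it stays where it is left, and takes under 5 N at the ball; pushed towards the pile (the stand's -y) below about 1.35 it falls to 0 by itself in some 3 s, damped, and stays. Largest angle 2.6
- flag_hinge (a point): point on the hinge axis (parallel to the stand's x), mid-thickness of the flag: x 85, y 60, z 170 mm from the stand's origin. At angle A the ball's centre is at y 60 - 152 cos A, z 170 + 152 sin A mm
- flag_ball (a point): centre of the black ball (18 mm across) at the end of the flag's dark handle, a rod 12 mm thick, 40 mm long, carrying on along the flag; 152 mm from the hinge. The flag is a red sheet 6 mm thick, 110 long, 92 deep, white band at the handle's end; down, it spans the stand's y +60 to -50, heights 88 to 180 mm. Raised and leaning out, the sheet lies on the pile's side of the handle
- vase: purple glass vase, 104 mm wide, 140 mm tall, standing on the bench beyond the brick; origin at the centre of its foot. Leave it alone.
Things that resemble listed ones, but are neither listed nor needed, are in the scene too. Of the things like the brick, leave any that is turquoise; of the rest the smaller one is meant.

How it is judged:
By the outcome, as a careful person would: the job done as asked, in the order asked, and still so for the second after the job is handed in, with the robot touching nothing.
It also fails if it takes over 69 s, if anything falls off the work surface, if the arm or the gripper's body presses on something with over 40 N, if the wrist force passes 120 N, or if a joint passes its speed limit or range.

## Working session

There is one attempt and no reset: what is moved stays moved. The work goes in short steps, Python scripts to look and compute and a tool call to move; the robot and the scene stay as the last step left them, time stands still between calls to the robot, and variables do not carry over. Pictures are saved under pics/ and viewed, at most 10 in all, crops included, and the job is handed in when it is done.

Besides the shell and the picture viewer there is one more tool, called after "Emit:" as name(argument=value, ...), one argument or row to a line, values as JSON. step_arm: Moves the arm, as the interface text tells. Its arguments: {"type":"object","properties":{"moves":{"type":"array"},"grip":{"type":"number"},"force":{"type":"number"}},"required":["moves"]}

```bash
mkdir -p pics; cat > h.py <<'E'
import numpy as np, cv2, pickle
from cell import bot, vision, job
def grab(n):
    c=vision.camera(n); return c
def K(c): return np.array([[c['fx'],0,c['cx']],[0,c['fy'],c['cy']],[0,0,1.]])
def rays(c,px):
    d=np.array([c['k1'],0,0,0,0.])
    p=cv2.undistortPoints(np.array(px,float).reshape(-1,1,2),K(c),d)[:,0]
    return np.c_[p,np.ones(len(p))]
def toplane(c,px,z):
    E=np.array(c['extrinsics']); r=rays(c,px)@E[:3,:3].T; o=E[:3,3]
    return o+r*((z-o[2])/r[:,2])[:,None]
def cloud(c,mask):
    v,u=np.nonzero(mask&(c['depth']>0)); px=np.c_[u,v]
    E=np.array(c['extrinsics']); P=rays(c,px)*c['depth'][v,u][:,None]
    return P@E[:3,:3].T+E[:3,3],px
def proj(c,P):
    E=np.linalg.inv(np.array(c['extrinsics'])); q=np.atleast_2d(P)@E[:3,:3].T+E[:3,3]
    return cv2.projectPoints(q,np.zeros(3),np.zeros(3),K(c),np.array([c['k1'],0,0,0,0.]))[0][:,0]
def save(c,name): cv2.imwrite('pics/'+name,c['frame'][...,::-1])
E
python3 - <<'E'
from h import *
for n in('top','side'):
    c=grab(n); save(c,n+'0.png'); pickle.dump(c,open(n+'0.pkl','wb')); print(n,np.round(c['extrinsics'],3).tolist(),c['fx'],c['k1'])
o=bot.get_obs();print(o)
E
```

```text
top [[0.017, -0.99, 0.141, 0.348], [-1.0, -0.017, 0.001, 0.149], [0.001, -0.141, -0.99, 1.388], [0.0, 0.0, 0.0, 1.0]] 531.6492448162796 -0.15808757938155688
side [[-0.843, -0.383, 0.379, 0.08], [-0.538, 0.593, -0.599, 0.837], [0.005, -0.709, -0.706, 0.951], [0.0, 0.0, 0.0, 1.0]] 488.7881604998232 -0.0364208984706367
{'time_s': 0.1, 'qpos': array([-1.34876677e+00,  2.59283580e-01,  1.53598809e+00, -1.67168960e-05,
        1.34800911e+00, -2.02795310e-01]), 'dq': array([ 0.00015633, -0.00261334, -0.00275836, -0.00090113, -0.00066343,
        0.00032224]), 'joint_efforts': array([ 2.37865839e-03, -4.46971428e+01, -2.91246647e+01,  3.87180319e-05,
        6.33608797e-03,  2.13417968e-05]), 'ee_pos': array([ 0.22659809, -0.50062012,  0.23054479]), 'tool_rot': array([ 9.77524435e-01,  2.10820460e-01, -1.62672878e-05, -8.43947973e-04]), 'contact_force': array([-0.02164028,  0.63452177, -0.48676511]), 'wrist_torque': array([-0.03493065, -0.01329142, -0.00248564]), 'gripper_force': 0.0, 'opening': 0.0857045057711493}
```

View pics/top0.png

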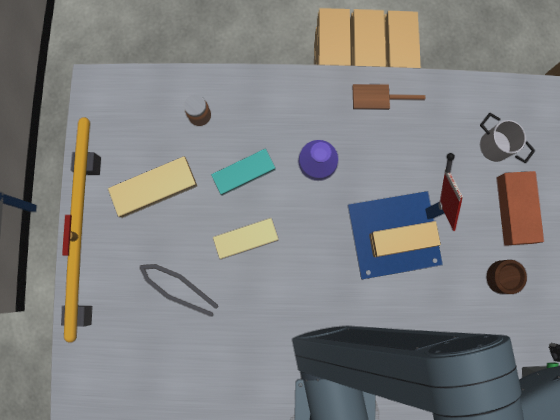

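View pics/side0.png

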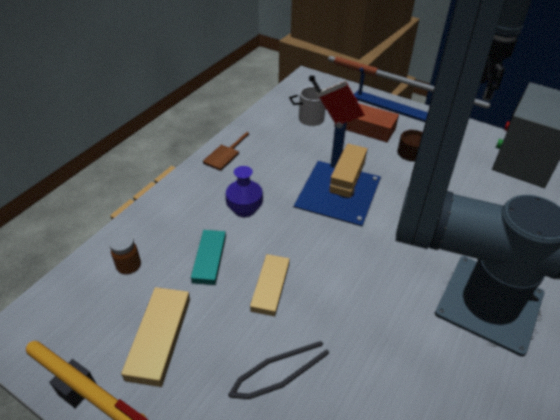

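Top view: brick candidates are the large cream one (152,186), the small pale cream one (245,238) and the turquoise one (243,171). The small pale cream one fits, since turquoise is excluded and the smaller of the rest is meant. The stand is at (395,235), the flag at (452,200) with its ball at (450,157), and the vase at (318,158).

```bash
cat > m.py <<'E'
from h import *
t=pickle.load(open('top0.pkl','rb')); s=pickle.load(open('side0.pkl','rb'))
cv2.imwrite('pics/crop0.png',cv2.resize(t['frame'][120:290,90:300,::-1],None,fx=3.5,fy=3.5,interpolation=cv2.INTER_CUBIC))
def comp(c,mask,seed):
    n,l,st,ce=cv2.connectedComponentsWithStats(mask.astype(np.uint8),connectivity=4)
    return l==l[seed[1],seed[0]]
def hsv(c): return cv2.cvtColor(c['frame'],cv2.COLOR_RGB2HSV).astype(int)
H=hsv(t); S=hsv(s)
cre=(H[...,0]>10)&(H[...,0]<35)&(H[...,1]>70)&(H[...,2]>120)
def rect(c,m,z):
    P=toplane(c,np.argwhere(m)[:,::-1],z)[:,:2]
    r=cv2.minAreaRect((P*1000).astype(np.float32)); return np.round(r[0],1),np.round(r[1],1),round(r[2],2)
for nm,sd in(('small',(245,238)),('big',(152,186)),('pile',(405,238))):
    m=comp(t,cre,sd); P,_=cloud(t,m); z=np.percentile(P[:,2],[5,50,95]); print(nm,m.sum(),z,rect(t,m,z[1]))
creS=(S[...,0]>8)&(S[...,0]<35)&(S[...,1]>70)&(S[...,2]>100)
m=comp(s,creS,(270,285));P,_=cloud(s,m);print('small side',np.percentile(P[:,2],[5,50,95]),rect(s,m,.025))
m=comp(s,creS,(352,160));P,px=cloud(s,m);print('pile side z',np.percentile(P[:,2],[5,50,75,90,97]));
q=P[P[:,2]>np.percentile(P[:,2],95)-.006];print(cv2.minAreaRect((q[:,:2]*1000).astype(np.float32)))
# stand plate corners
bl=(H[...,0]>100)&(H[...,0]<118)&(H[...,1]>150)&(H[...,2]>40)
m=comp(t,bl,(365,220)); 
P,px=cloud(t,m);print('plate z',np.percentile(P[:,2],[5,50,95]))
k=P[:,2]<.02; mm=np.zeros_like(m); mm[px[k,1],px[k,0]]=1; print('plate',rect(t,mm,.008))
print(cv2.boxPoints(cv2.minAreaRect((toplane(t,px[k],.008)[:,:2]*1000).astype(np.float32))))
# ball, vase
for c,sd in((t,(450,157)),(s,(314,78))):
    dk=c['frame'].max(2)<50; m=comp(c,dk,sd);P,px=cloud(c,m);print('dark',m.sum(),px.min(0),px.max(0),np.round(np.median(P,0),3))
    x,y=sd; print(c['frame'][y-6:y+7,x-6:x+7].max(2)); 
for c,h,sd in((t,H,(318,150)),(s,S,(244,195))):
    m=comp(c,(h[...,0]>118)&(h[...,0]<150)&(h[...,1]>100),sd);P,px=cloud(c,m);print('vase',P[:,:2].min(0),P[:,:2].max(0),P[:,2].max(),m.sum())
E
python3 m.py
```

```text
small 688 [0.02025382 0.02469871 0.02947291] (array([449.1, 267.5]), array([57.2, 92.7]), 19.59)
big 2520 [0.02958121 0.03432034 0.03883174] (array([591.2, 486.1]), array([ 81.9, 219.3]), 23.91)
pile 1557 [0.11530982 0.1192995  0.1234792 ] (array([ 458.4, -157.7]), array([ 58.8, 158.2]), 10.59)
small side [0.02034622 0.02347916 0.02638417] (array([457.4, 241.7]), array([ 59.4, 159.4]), 19.37)
pile side z [0.11380526 0.11726355 0.11845154 0.11948283 0.12053135]
((457.4291687011719, -156.2620849609375), (58.48663330078125, 163.22146606445312), 11.285937309265137)
plate z [0.00349367 0.00809823 0.01296267]
plate (array([ 478.1, -154.7]), array([196.7, 216.2]), 10.69)
[[ 361.44122   -66.69702 ]
 [ 401.53802  -279.14807 ]
 [ 594.7903   -242.67474 ]
 [ 554.6935    -30.223694]]
dark 68 [446 153] [453 171] [ 0.614 -0.213  0.297]
[[151 151 151 151 152 152 152 152 152 153 152 153 154]
 [152 153 153 153 145 136 134 136 144 152 155 154 155]
 [153 153 147 136 105  56  28  48  96 135 153 155 156]
 [153 153 135  78  28  30  33  35  30  73 132 154 154]
 [151 148 116  38  29  32  39  42  34  30  80 1
[... 672 characters left out ...]
20  99  92  90  99 116 137 146 149 148 148 148]
 [124  93  62  48  43  57  91 122 142 148 148 149 150]
 [112  69  33  23  21  31  68 111 142 146 149 150 148]
 [108  61  30  13   5  24  61 105 137 147 146 152 153]
 [112  69  28  13  10  19  53  95 131 144 149 149 147]
 [122  84  49  26  16  19  42  85 125 141 147 149 148]
 [141 119  91  63  38  30  36  71 107 137 146 145 147]
 [147 143 126 101  65  41  28  48  87 121 139 147 147]
 [152 148 143 126  90  52  29  35  60  95 128 145 146]
 [155 155 153 140 116  78  41  27  41  81 114 135 145]]
vase [0.6134462  0.00518495] [0.71101636 0.10224813] 0.14916479609668043 1154
vase [ 0.60752518 -0.0159768 ] [0.76437743 0.10928182] 0.1435274455032921 1250
```

View pics/crop0.png

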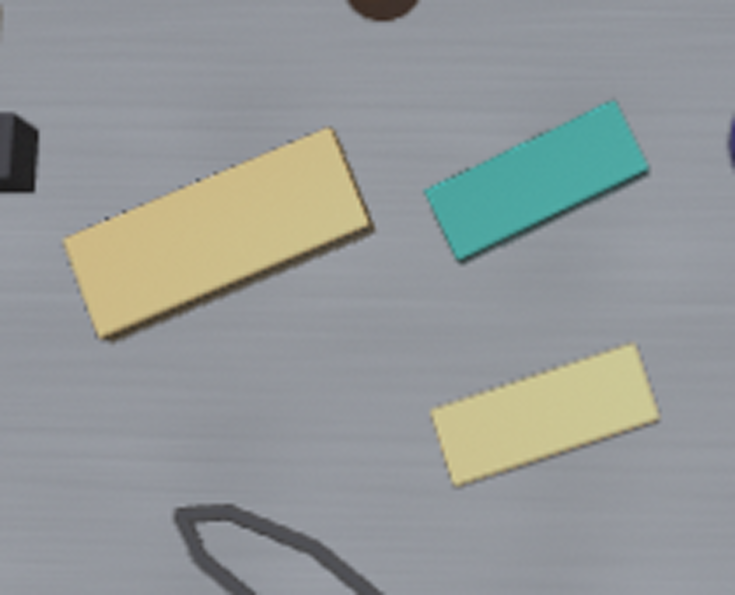

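The crop confirms the small pale cream block (crop pixel 545,415) as the loose brick: about 59 x 159 mm in the side view. Next I refine the ball, brick and stand poses.

```bash
cat > m2.py <<'E'
from m import *
print('=====')
R=lambda a:np.array([[np.sin(a),np.cos(a)],[-np.cos(a),np.sin(a)]]) # cols: stand x, stand y
cre2=(H[...,0]>10)&(H[...,0]<38)&(H[...,1]>45)&(H[...,2]>100)
m1=comp(t,cre2,(245,238)); print('brick top',m1.sum(),rect(t,m1,.025))
a=np.radians(10.8); O=np.array([458,-157.5])/1000
from scipy.optimize import least_squares
def ball(A,x=.085):
    p=O+R(a)@np.array([x,.06-.152*np.cos(A)]); return np.r_[p,.170+.152*np.sin(A)]
obs=[(t,(449.5,156.8)),(s,(312.3,78))]
for k in(obs,obs[:1],obs[1:]):
    f=least_squares(lambda A:np.concatenate([proj(c,ball(A[0]))[0]-p for c,p in k]),[2.2]); print(f.x,f.fun)
print(ball(f.x[0]))
# triangulate
f=least_squares(lambda P:np.concatenate([proj(c,P)[0]-p for c,p in obs]),[.62,-.21,.3]);d=f.x[:2]-O;print('tri',f.x,f.fun,R(a).T@d)
# markers: screws / overlay stand plate corners
co=np.array([[-.11,-.08],[.11,-.08],[.11,.12],[-.11,.12]]); W=np.c_[co@R(a).T+O,np.full(4,.008)]
tp=np.array([[-.08,-.03],[.08,-.03],[.08,.03],[-.08,.03]]); T=np.c_[tp@R(a).T+O,np.full(4,.119)]
im=[]
for c in(t,s):
    b=cv2.resize(c['frame'][...,::-1],None,fx=4,fy=4,interpolation=cv2.INTER_CUBIC).copy()
    for Q in(W,T): cv2.polylines(b,[np.round(proj(c,Q)*4+1.5).astype(int)],True,(0,255,0),1)
    u,v=(proj(c,np.r_[O,.119])[0]*4).astype(int); im.append(b[v-280:v+280,u-200:u+200])
cv2.imwrite('pics/ov.png',np.hstack(im))
E
python3 m2.py|sed '1,/=====/d'
```

```text
brick top 1442 (array([460.5, 236.9]), array([ 59.7, 159.2]), 19.53)
[2.18651853] [-0.05387564  0.22378947 -0.41829644 -0.50320755]
[2.18975504] [-0.13581771  0.07496723]
[2.18300552] [-0.25517841 -0.57586561]
[ 0.6186683  -0.21338362  0.29439383]
tri [ 0.61942735 -0.21431648  0.29221488] [ 0.12558889  0.28899938 -0.38481734 -0.06502925] [0.08605857 0.14792168]
```

View pics/ov.png

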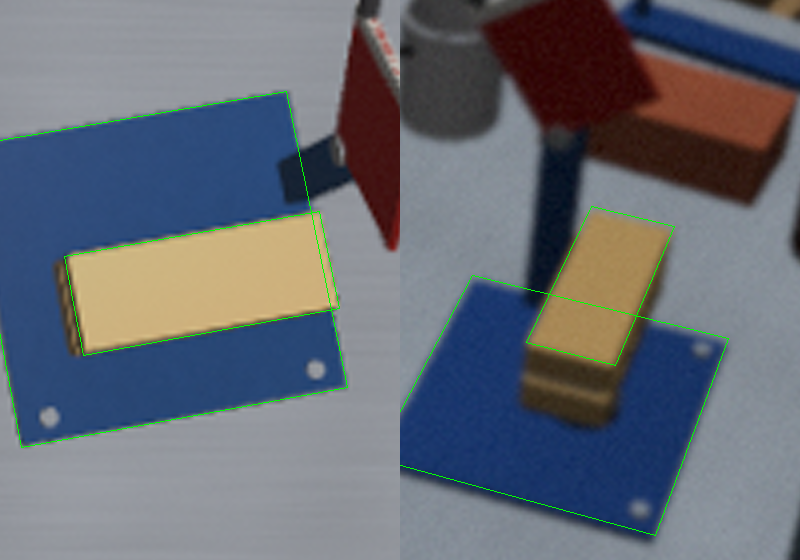

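The overlay matches the plate, the pile top (z ≈ 119 mm) and the post. Stand origin is (458,-157.5) mm, yaw 10.8°; flag A ≈ 2.19, ball at (619,-214,293). I'll turn the tool so its x is along stand -x and its y along stand +y.

Emit:
step_arm(
  moves=[
    [[0, 0, -16, -10.7], [0, 0, -16, -10.7], [0, 0, -16, -10.7], [0, 0, -16, -10.7], [0, 0, -16, -10.7]],
  ],
  grip=1,
  force=30,
)

```text
time_s: 0.72
ee_pos: [0.2266, -0.5008, 0.3113]
tool_rot: [0.776, 0.631, 0.0, -0.001]
contact_force: [-0.4, -0.1, -1.1]
opening: 0.0002
gripper_force: 0.0
```

Emit:
step_arm(
  moves=[
    [[0, 0, 0, -7.7], [0, 0, 0, -7.7], [0, 0, 0, -7.6], [0, 0, 0, 0]],
  ],
)

```text
time_s: 1.23
ee_pos: [0.2266, -0.5009, 0.3109]
tool_rot: [0.638, 0.77, 0.0, -0.0]
contact_force: [0.1, 0.3, -0.4]
opening: 0.0003
gripper_force: 0.0
```

Emit:
step_arm(
  moves=[
    [[14, 54, 0, 0], [14, 54, 0, 0], [14, 54, 0, 0], [14, 54, 0, 0], [14, 54, 0, 0]],
  ],
)

```text
time_s: 1.85
ee_pos: [0.4802, -0.3806, 0.3111]
tool_rot: [0.638, 0.77, -0.0, -0.0]
contact_force: [0.6, -1.1, -0.4]
opening: -0.0002
gripper_force: 0.0
```

Emit:
step_arm(
  moves=[
    [[14, 54, 0, 0], [14, 54, 0, 0], [14, 54, 0, 0], [12, 54, 0, 0], [0, 0, 0, 0]],
  ],
)

```text
time_s: 2.48
ee_pos: [0.6836, -0.2849, 0.3082]
tool_rot: [0.636, 0.771, 0.0, -0.002]
contact_force: [-0.6, -0.7, -1.3]
opening: 0.0001
gripper_force: 0.0
```

```bash
cat > st.py <<'E'
from h import *
o=bot.get_obs();a=np.radians(10.8);p=o['ee_pos'];d=p[:2]-[.458,-.1575]
q=o['tool_rot'];hd=np.degrees(2*np.arctan2(q[1],q[0]))
print('t',o['time_s'],'stand xyz',np.round([1e3*(np.sin(a)*d[0]-np.cos(a)*d[1]),1e3*(np.cos(a)*d[0]+np.sin(a)*d[1]),1e3*p[2]],1),'heading',round(hd,2),'world',np.round(p*1e3,1),'F',np.round(o['contact_force'],1),'q',np.round(o['qpos'],2),'tilt',np.round(q[2:],4),'open',o['opening'])
E
python3 st.py
```

```text
t 2.475 stand xyz [167.4 197.7 308.2] heading 100.95 world [ 683.6 -284.9  308.2] F [-0.6 -0.7 -1.3] q [-0.55  0.6   0.83  0.    1.72 -0.74] tilt [ 0.0003 -0.0016] open 8.513261954081395e-05
```

Emit:
step_arm(
  moves=[
    [[20, 0, -4, 0], [21, 0, 8, 0], [21, 0, 8, 0], [20, 0, 8, 0], [0, -5, 0, 0]],
  ],
)

```text
time_s: 3.1
ee_pos: [0.6587, -0.2069, 0.2924]
tool_rot: [0.637, 0.771, 0.0, -0.0]
contact_force: [-0.4, 0.1, 0.8]
opening: 0.0001
gripper_force: 0.0
```

Emit:
step_arm(
  moves=[
    [[0, -7, 0, 0], [0, -7, 0, 0], [0, -7, 0, 0], [0, -7, 0, 0], [0, -7, 0, 0]],
  ],
)

```text
time_s: 3.72
ee_pos: [0.6307, -0.2151, 0.2966]
tool_rot: [0.637, 0.771, 0.004, 0.007]
contact_force: [13.5, 5.4, 21.2]
opening: 0.0001
gripper_force: 11.7
```

```bash
python3 st.py
```

```text
t 3.725 stand xyz [ 88.9 158.8 296.6] heading 100.88 world [ 630.7 -215.1  296.6] F [13.5  5.4 21.2] q [-0.5   0.43  1.13  0.01  1.57 -0.69] tilt [0.0039 0.007 ] open 0.00011812422092705502
```

The tip is riding on the ball's upper side. I'll back off, look and go lower.

Emit:
step_arm(
  moves=[
    [[0, 14, -4, 0], [0, 14, 0, 0], [0, 14, 0, 0], [0, 12, 0, 0], [0, 0, 0, 0]],
  ],
)

```text
time_s: 4.35
ee_pos: [0.6794, -0.2047, 0.2947]
tool_rot: [0.637, 0.771, -0.0, -0.0]
contact_force: [-0.4, 0.2, -0.2]
opening: 0.0003
gripper_force: 0.0
```

```bash
python3 st.py; cat > fl.py <<'E'
from h import *
import sys
s=grab('side');t=grab('top'); tag=sys.argv[1]
cv2.imwrite('pics/'+tag+'.png',np.hstack([cv2.resize(c['frame'][v:v+150,u:u+150,::-1],None,fx=2.66,fy=2.66,interpolation=cv2.INTER_CUBIC) for c,u,v in((s,265,30),(t,380,110))]))
E
python3 fl.py f1
```

```text
t 4.35 stand xyz [ 87.9 208.6 294.7] heading 100.86 world [ 679.4 -204.7  294.7] F [-0.4  0.2 -0.2] q [-0.45  0.53  0.97  0.    1.64 -0.64] tilt [-0.0001 -0.0004] open 0.000291800853861458
```

View pics/f1.png

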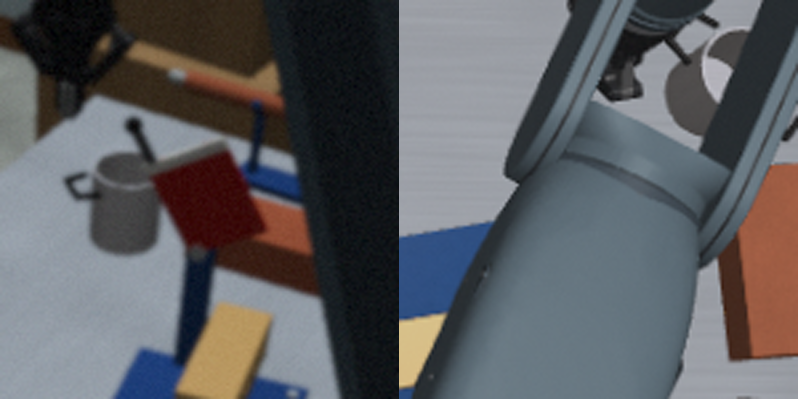

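Side crop: the ball is at (134,124), i.e. frame (315.4,76.6), so the flag has come slightly towards the pile (A ≈ 2.12) and nothing is disturbed. I'll lower the tip to about z 276 and push again.

Emit:
step_arm(
  moves=[
    [[3, 0, 10, 0], [0, -8, 9, 0], [0, -10, 0, 0], [0, -8, 0, 0], [0, 0, 0, 0]],
  ],
)

```text
time_s: 5.08
ee_pos: [0.6525, -0.2071, 0.2772]
tool_rot: [0.637, 0.771, 0.0, 0.001]
contact_force: [0.1, -1.2, -0.3]
opening: 0.0001
gripper_force: 0.0
```

Emit:
step_arm(
  moves=[
    [[0, -7, 0, 0], [0, -7, 0, 0], [0, -7, 0, 0]],
  ],
)

```text
time_s: 5.45
ee_pos: [0.6321, -0.2107, 0.2764]
tool_rot: [0.637, 0.771, 0.0, 0.0]
contact_force: [2.8, 0.2, 0.9]
opening: 0.0001
gripper_force: 1.0
```

```bash
python3 st.py
```

```text
t 5.45 stand xyz [ 84.9 161.  276.4] heading 100.84 world [ 632.1 -210.7  276.4] F [2.8 0.2 0.9] q [-0.49  0.45  1.15  0.    1.54 -0.68] tilt [0.0002 0.0003] open 0.00010135197714518718
```

Emit:
step_arm(
  moves=[
    [[0, -8, -1, 0], [0, -8, -1, 0], [0, -8, -1, 0], [0, -8, -1, 0], [0, -8, -1, 0]],
  ],
)

```text
time_s: 6.08
ee_pos: [0.5944, -0.2182, 0.2845]
tool_rot: [0.637, 0.771, 0.001, 0.003]
contact_force: [4.0, 3.6, 13.4]
opening: -0.0
gripper_force: 6.6
```

Emit:
step_arm(
  moves=[
    [[0, -8, -1, 0], [0, -8, -1, 0], [0, -8, -1, 0], [0, -8, -1, 0], [0, -8, -1, 0]],
  ],
)

```text
time_s: 6.7
ee_pos: [0.5542, -0.2263, 0.2896]
tool_rot: [0.637, 0.771, 0.0, 0.003]
contact_force: [0.6, 1.2, 9.4]
opening: -0.0001
gripper_force: 3.9
```

```bash
python3 st.py
```

```text
t 6.7 stand xyz [ 85.6  81.6 289.6] heading 100.85 world [ 554.2 -226.3  289.6] F [0.6 1.2 9.4] q [-0.57  0.31  1.32 -0.    1.5  -0.76] tilt [0.0003 0.0029] open -8.150645515649085e-05
```

Emit:
step_arm(
  moves=[
    [[0, 0, -6, 0], [0, -5, -4, 0], [0, -6, 0, 0]],
  ],
)

```text
time_s: 7.08
ee_pos: [0.5426, -0.2278, 0.2961]
tool_rot: [0.637, 0.771, -0.0, -0.0]
contact_force: [-0.4, 0.1, -0.1]
opening: -0.0005
gripper_force: 0.0
```

```bash
python3 st.py;python3 fl.py f2
```

```text
t 7.075 stand xyz [ 84.9  69.9 296.1] heading 100.85 world [ 542.6 -227.8  296.1] F [-0.4  0.1 -0.1] q [-0.59  0.3   1.33 -0.    1.52 -0.78] tilt [-0.0001 -0.0003] open -0.0004644590922487801
```

View pics/f2.png

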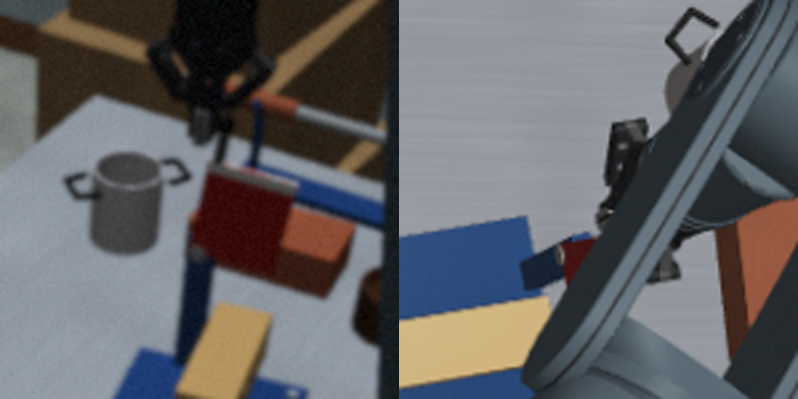

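Side crop: the flag is nearly upright (ball at about (224,127)), with the finger behind the ball at (205,125). I'll push on past the balance point.

Emit:
step_arm(
  moves=[
    [[0, -8, 0, 0], [0, -8, 0, 0], [0, -8, 0, 0], [0, -8, 0, 0], [0, -8, 0, 0]],
  ],
)

```text
time_s: 7.8
ee_pos: [0.5031, -0.2354, 0.2964]
tool_rot: [0.637, 0.771, -0.0, 0.0]
contact_force: [0.4, 0.6, 0.8]
opening: -0.0002
gripper_force: 0.0
```

Emit:
step_arm(
  moves=[
    [[0, -8, -1, 0], [0, -8, -1, 0], [0, -8, -1, 0], [0, 0, 0, 0]],
  ],
)

```text
time_s: 8.3
ee_pos: [0.4796, -0.24, 0.2996]
tool_rot: [0.637, 0.771, -0.0, 0.0]
contact_force: [0.4, 0.1, 0.3]
opening: 0.0001
gripper_force: 0.0
```

```bash
python3 st.py
```

```text
t 8.3 stand xyz [ 85.1   5.8 299.6] heading 100.81 world [ 479.6 -240.   299.6] F [0.4 0.1 0.3] q [-0.67  0.2   1.45 -0.    1.5  -0.86] tilt [-0.      0.0002] open 0.0001118751698359686
```

Emit:
step_arm(
  moves=[
    [[30, 8, -4, 0], [52, 8, 0, 0], [60, 8, 0, 0], [60, 8, 0, 0], [60, 8, 0, 0]],
  ],
  grip=-1,
)

```text
time_s: 8.93
ee_pos: [0.47, 0.0269, 0.3035]
tool_rot: [0.637, 0.771, 0.0, 0.0]
contact_force: [0.1, 1.2, 0.3]
opening: 0.085
gripper_force: 0.0
```

Emit:
step_arm(
  moves=[
    [[60, 8, 0, 0], [60, 8, 0, 0], [60, 8, 0, 0], [30, 6, 0, -4], [0, 0, 0, -4.7]],
  ],
)

```text
time_s: 9.55
ee_pos: [0.4596, 0.2397, 0.3031]
tool_rot: [0.574, 0.819, 0.0, -0.0]
contact_force: [-0.4, -1.3, 0.1]
opening: 0.0856
gripper_force: 0.0
```

```bash
python3 st.py; python3 - <<'E'
from h import *
s=grab('side');save(s,'s3.png');pickle.dump(s,open('s3.pkl','wb'))
E
```

```text
t 9.55 stand xyz [-389.8   76.   303.1] heading 109.92 world [459.6 239.7 303.1] F [-0.4 -1.3  0.1] q [ 0.26  0.16  1.48  0.    1.5  -0.08] tilt [ 0.0002 -0.0003] open 0.08559627887899812
```

View pics/s3.png

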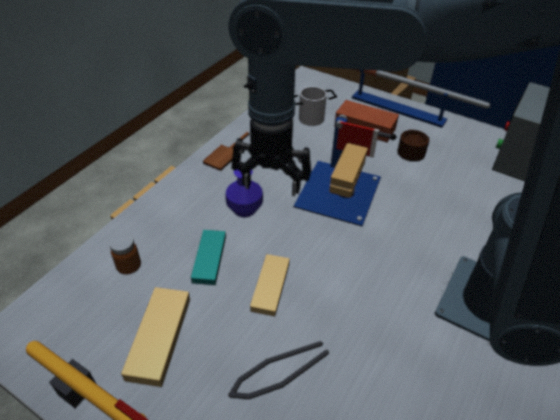

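The flag is down across the pile's end (355,138). The gripper is above the brick at (270,285), so I'll descend.

Emit:
step_arm(
  moves=[
    [[-2.5, 0, 60, 0], [0, 0, 60, 0], [0, 0, 60, 0], [0, 0, 50, 0.4], [0, 0, 20, 0]],
  ],
)

```text
time_s: 10.22
ee_pos: [0.4589, 0.2338, 0.0502]
tool_rot: [0.581, 0.814, -0.002, -0.002]
contact_force: [-0.1, -0.2, 0.6]
opening: 0.0854
gripper_force: 0.0
```

Emit:
step_arm(
  moves=[
    [[0, 0, 20, 0], [0, 0, 15, 0], [0, 0, 10, 0], [0, 0, 0, 0]],
  ],
)

```text
time_s: 10.72
ee_pos: [0.4607, 0.2344, 0.0079]
tool_rot: [0.58, 0.815, -0.0, -0.0]
contact_force: [-0.1, -0.2, -0.4]
opening: 0.0854
gripper_force: 0.0
```

```bash
python3 st.py
```

```text
t 10.725 stand xyz [-384.5   76.1    7.9] heading 109.11 world [460.7 234.4   7.9] F [-0.1 -0.2 -0.4] q [ 0.25  0.46  1.87  0.    0.81 -0.08] tilt [-0.0003 -0.0003] open 0.08539370924023658
```

Emit:
step_arm(
  moves=[
    [[2.7, 0, 3.5, -0.4], [0, 0, 0, 0]],
  ],
)

```text
time_s: 10.98
ee_pos: [0.4602, 0.2374, 0.0051]
tool_rot: [0.577, 0.817, 0.0, 0.0]
contact_force: [-0.7, 0.2, 0.3]
opening: 0.0853
gripper_force: 0.0
```

Emit:
step_arm(
  moves=[
    [[0, 0, 0, 0], [0, 0, 0, 0], [0, 0, 0, 0], [0, 0, 0, 0]],
  ],
  grip=1,
  force=45,
)

```text
time_s: 11.48
ee_pos: [0.4603, 0.2373, 0.0055]
tool_rot: [0.577, 0.817, 0.0, 0.0]
contact_force: [-1.3, -0.4, 6.2]
opening: 0.059
gripper_force: 49.0
```

```bash
python3 st.py
```

```text
t 11.475 stand xyz [-387.3   76.3    5.5] heading 109.54 world [460.3 237.3   5.5] F [-1.3 -0.4  6.2] q [ 0.26  0.47  1.87  0.    0.8  -0.08] tilt [0.0004 0.0003] open 0.058988023870517714
```

Emit:
step_arm(
  moves=[
    [[0, 0, -5, 0], [0, 0, -20, 0], [0, 0, -50, 0], [0, 0, -60, 0], [0, 0, -55, 0]],
  ],
)

```text
time_s: 12.1
ee_pos: [0.4596, 0.237, 0.1965]
tool_rot: [0.577, 0.817, -0.0, -0.0]
contact_force: [1.7, 0.8, -2.8]
opening: 0.0589
gripper_force: 50.2
```

Emit:
step_arm(
  moves=[
    [[0, 0, 0, 4], [0, 0, 0, 4.7], [0, 0, 0, 0], [0, 0, 0, 0]],
  ],
)

```text
time_s: 12.6
ee_pos: [0.4597, 0.237, 0.1944]
tool_rot: [0.637, 0.771, -0.0, -0.0]
contact_force: [0.3, -0.4, -3.1]
opening: 0.059
gripper_force: 50.1
```

```bash
python3 st.py
```

```text
t 12.6 stand xyz [-387.2   75.6  194.4] heading 100.93 world [459.7 237.  194.4] F [ 0.3 -0.4 -3.1] q [0.26 0.23 1.67 0.   1.25 0.07] tilt [-0.0004 -0.0003] open 0.059046556429477336
```

Held (about 3 N weight). Next I carry it to stand x = -30, y = 0.

Emit:
step_arm(
  moves=[
    [[-25, -5, 0, 0], [-45, -10, 0, 0], [-50, -10, 0, 0], [-50, -11, 0, 0], [-50, -11, 0, 0]],
  ],
)

```text
time_s: 13.22
ee_pos: [0.455, 0.0107, 0.1947]
tool_rot: [0.637, 0.771, 0.0, -0.0]
contact_force: [1.2, 0.0, -2.7]
opening: 0.0589
gripper_force: 50.2
```

Emit:
step_arm(
  moves=[
    [[-50, -11, 0, 0], [-45, -10, 0, 0], [-27, -6, 0, 0], [-15, -2, 0, 0], [0, 0, 0, 0]],
  ],
)

```text
time_s: 13.85
ee_pos: [0.4526, -0.1282, 0.1946]
tool_rot: [0.638, 0.77, 0.0, -0.0]
contact_force: [-0.4, -0.0, -2.5]
opening: 0.0591
gripper_force: 50.2
```

```bash
python3 st.py; python3 - <<'E'
from h import *
s=grab('side');save(s,'s4.png');pickle.dump(s,open('s4.pkl','wb'))
cv2.imwrite('pics/c4.png',cv2.resize(s['frame'][80:280,220:460,::-1],None,fx=3,fy=3,interpolation=cv2.INTER_CUBIC))
E
```

```text
t 13.85 stand xyz [-29.8   0.2 194.6] heading 100.78 world [ 452.6 -128.2  194.6] F [-0.4 -0.  -2.5] q [-0.51  0.15  1.77  0.    1.22 -0.7 ] tilt [ 0.0001 -0.0003] open 0.05907506101164021
```

View pics/c4.png

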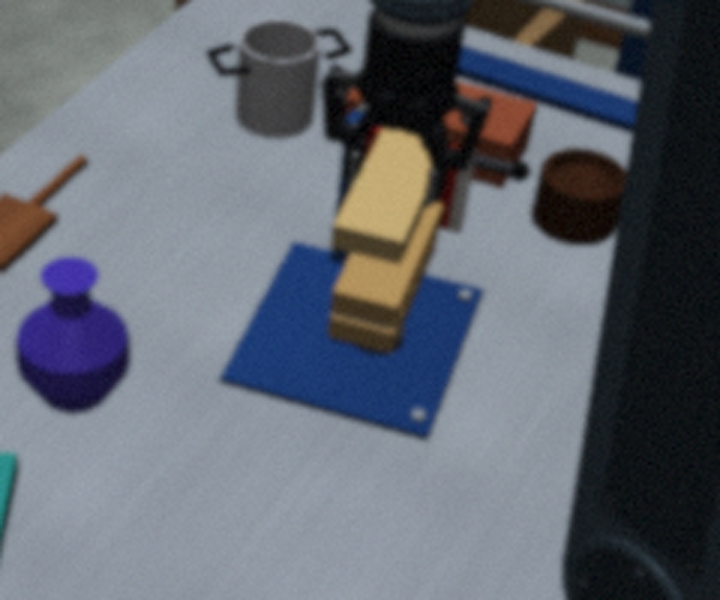

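Crop: the brick is held level above the pile (385,195) and in line with it; the flag's ball is down at (518,172). I'll lower it, slowly near the end.

Emit:
step_arm(
  moves=[
    [[0, 0, 15, 0], [0, 0, 18, 0], [0, 0, 14, 0], [0, 0, 8, 0], [0, 0, 3, 0]],
  ],
)

```text
time_s: 14.52
ee_pos: [0.4523, -0.1274, 0.1362]
tool_rot: [0.637, 0.771, -0.0, -0.0]
contact_force: [-0.1, -0.3, -2.7]
opening: 0.0588
gripper_force: 50.1
```

Emit:
step_arm(
  moves=[
    [[0, 0, 2, 0], [0, 0, 1.5, 0], [0, 0, 1, 0], [0, 0, 0, 0]],
  ],
)

```text
time_s: 15.02
ee_pos: [0.4526, -0.1279, 0.1325]
tool_rot: [0.637, 0.771, 0.0, 0.0]
contact_force: [-0.2, 0.0, -1.9]
opening: 0.0586
gripper_force: 50.1
```

```bash
python3 st.py
```

```text
t 15.025 stand xyz [-30.1   0.2 132.5] heading 100.83 world [ 452.6 -127.9  132.5] F [-0.2  0.  -1.9] q [-0.51  0.21  1.86  0.    1.07 -0.7 ] tilt [0.     0.0001] open 0.05861482523102723
```

Emit:
step_arm(
  moves=[
    [[0, 0, 1, 0], [0, 0, 1, 0], [0, 0, 1, 0], [0, 0, 0, 0]],
  ],
)

```text
time_s: 15.52
ee_pos: [0.4524, -0.1277, 0.1292]
tool_rot: [0.637, 0.771, -0.0, -0.0]
contact_force: [0.5, -0.5, -2.7]
opening: 0.0589
gripper_force: 50.1
```

Emit:
step_arm(
  moves=[
    [[0, 0, 1, 0], [0, 0, 1, 0], [0, 0, 0, 0]],
  ],
)

```text
time_s: 15.9
ee_pos: [0.4524, -0.1278, 0.1272]
tool_rot: [0.637, 0.771, -0.0, -0.0]
contact_force: [-0.2, -0.2, -3.3]
opening: 0.0587
gripper_force: 50.1
```

Emit:
step_arm(
  moves=[
    [[0, 0, 0.8, 0], [0, 0, 0.8, 0], [0, 0, 0, 0]],
  ],
)

```text
time_s: 16.27
ee_pos: [0.4525, -0.1278, 0.1256]
tool_rot: [0.637, 0.771, -0.0, -0.0]
contact_force: [-0.4, -0.2, -3.3]
opening: 0.0589
gripper_force: 50.1
```

Emit:
step_arm(
  moves=[
    [[0, 0, 0.8, 0], [0, 0, 0, 0]],
  ],
)

```text
time_s: 16.52
ee_pos: [0.4525, -0.1278, 0.1249]
tool_rot: [0.637, 0.771, 0.0, -0.0]
contact_force: [0.3, 1.1, -3.4]
opening: 0.0589
gripper_force: 50.1
```

Emit:
step_arm(
  moves=[
    [[0, 0, 0.8, 0], [0, 0, 0, 0]],
  ],
)

```text
time_s: 16.77
ee_pos: [0.4526, -0.1278, 0.1242]
tool_rot: [0.637, 0.771, 0.0, 0.0]
contact_force: [-0.5, -0.5, -1.1]
opening: 0.0586
gripper_force: 50.4
```

Emit:
step_arm(
  moves=[
    [[0, 0, 0.8, 0], [0, 0, 0, 0]],
  ],
)

```text
time_s: 17.02
ee_pos: [0.4526, -0.1278, 0.1235]
tool_rot: [0.637, 0.771, 0.0, 0.0]
contact_force: [-1.6, 0.6, 1.3]
opening: 0.0587
gripper_force: 50.7
```

It touched at TCP z ≈ 124, and the brick's weight is now on the pile. I'll release, retreat and look.

Emit:
step_arm(
  moves=[
    [[0, 0, 0, 0], [0, 0, 0, 0], [0, 0, 0, 0]],
  ],
  grip=-1,
)

```text
time_s: 17.4
ee_pos: [0.4526, -0.1279, 0.1233]
tool_rot: [0.637, 0.771, 0.0, 0.0]
contact_force: [0.3, 0.1, -0.7]
opening: 0.0855
gripper_force: 0.0
```

Emit:
step_arm(
  moves=[
    [[0, 0, -8, 0], [0, 0, -20, 0], [0, 0, -30, 0], [0, 0, -25, 0], [0, 0, 0, 0]],
  ],
)

```text
time_s: 18.02
ee_pos: [0.4539, -0.1285, 0.2087]
tool_rot: [0.637, 0.771, 0.0, 0.003]
contact_force: [-0.2, -0.0, -0.5]
opening: 0.0853
gripper_force: 0.0
```

Emit:
step_arm(
  moves=[
    [[40, 0, 0, 0], [50, 0, 0, 0], [40, 0, 0, 0], [20, 0, 0, 0], [0, 0, 0, 0]],
  ],
  grip=1,
)

```text
time_s: 18.65
ee_pos: [0.4234, 0.0207, 0.2056]
tool_rot: [0.636, 0.772, -0.0, -0.001]
contact_force: [0.4, 0.8, 0.3]
opening: -0.0001
gripper_force: 0.0
```

```bash
python3 st.py; cat > br.py <<'E'
from h import *
import sys
a=np.radians(10.8);O=np.array([458,-157.5]);M=np.array([[np.sin(a),-np.cos(a)],[np.cos(a),np.sin(a)]])
z=.143
for n in('top','side'):
    c=grab(n);pickle.dump(c,open(n+'_l.pkl','wb'))
    H=cv2.cvtColor(c['frame'],cv2.COLOR_RGB2HSV).astype(int)
    m=(H[...,0]>8)&(H[...,0]<38)&(H[...,1]>45)&(H[...,2]>90)
    P,px=cloud(c,m); S=(P[:,:2]*1e3-O)@M.T
    k=(abs(P[:,2]-z)<.007)&(abs(S[:,0])<170)&(abs(S[:,1])<60)
    if k.sum()<50: print(n,'hidden',k.sum()); continue
    Q=(toplane(c,px[k],z)[:,:2]*1e3-O)@M.T
    r=cv2.minAreaRect(Q.astype(np.float32)); print(n,k.sum(),'z',np.median(P[k,2]),'stand rect',np.round(r[0],1),np.round(r[1],1),round(r[2],2),'x',np.percentile(Q[:,0],[0.5,99.5]),'y',np.percentile(Q[:,1],[.5,99.5]))
    if len(sys.argv)>1 and n=='side': cv2.imwrite('pics/'+sys.argv[1],cv2.resize(c['frame'][80:280,220:460,::-1],None,fx=3,fy=3,interpolation=cv2.INTER_CUBIC))
E
python3 br.py b1.png
```

```text
t 18.65 stand xyz [-181.6   -0.6  205.6] heading 100.99 world [423.4  20.7 205.6] F [0.4 0.8 0.3] q [-0.22  0.05  1.85  0.    1.24 -0.41] tilt [-0.0003 -0.0006] open -6.781300996862866e-05
top 595 z 0.14371145155399745 stand rect [17.1 -0.1] [59.3 67.1] 89.31 x [-14.43977482  50.19156803] y [-29.43471979  29.09623977]
side 285 z 0.1418761633633312 stand rect [-35.8 -10.4] [ 56.4 162.6] 83.98 x [-116.25151572   43.74435816] y [-31.32937495  11.22645882]
```

View pics/b1.png

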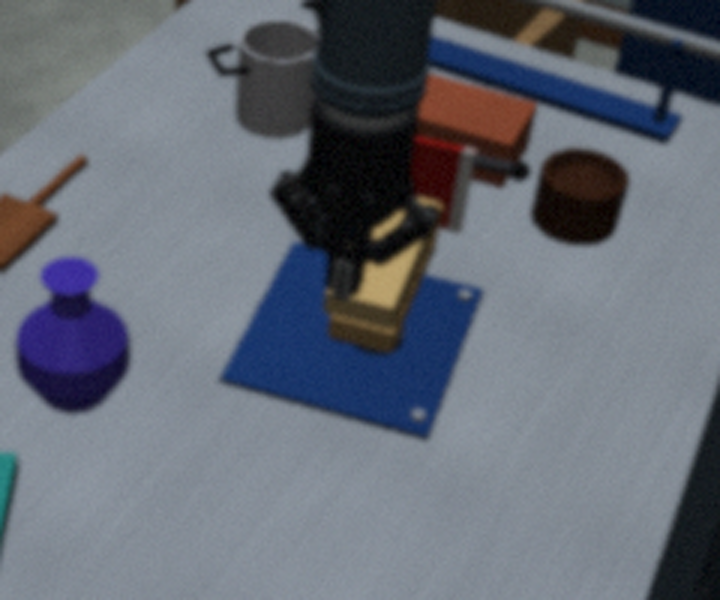

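Crop: the brick lies on the pile, in line with it (390,270), and the flag is down at (440,180). The top view gives its end at x ≈ 50 (32 mm gap), y centre -0.1. I'll descend behind its near end with the fingers shut.

Emit:
step_arm(
  moves=[
    [[0, 0.5, 25, 0.2], [0, 0, 30, 0], [0, 0, 15, 0], [-10, 0, 6, 0], [-10, 0, 0, 0]],
  ],
)

```text
time_s: 19.38
ee_pos: [0.4288, -0.0014, 0.1302]
tool_rot: [0.639, 0.769, -0.0, -0.0]
contact_force: [-0.7, -0.2, 0.3]
opening: 0.0001
gripper_force: 0.0
```

Emit:
step_arm(
  moves=[
    [[-10, 0, 0, 0], [-10, 0, 0, 0], [-5, 0, 0, 0], [0, 0, 0, 0]],
  ],
)

```text
time_s: 19.88
ee_pos: [0.4332, -0.025, 0.1305]
tool_rot: [0.639, 0.769, 0.0, 0.0]
contact_force: [-0.0, -0.0, -0.3]
opening: 0.0004
gripper_force: 0.0
```

```bash
python3 st.py
```

```text
t 19.875 stand xyz [-134.8    0.5  130.5] heading 100.6 world [433.2 -25.  130.5] F [-0.  -0.  -0.3] q [-0.32  0.15  1.94  0.    1.05 -0.5 ] tilt [0.0001 0.0001] open 0.00040522405697251816
```

Emit:
step_arm(
  moves=[
    [[-5, 0, 0, -0.2], [-4, 0, 0, 0], [-4, 0, 0, 0], [-4, 0, 0, 0], [-4, 0, 0, 0]],
  ],
)

```text
time_s: 20.5
ee_pos: [0.4369, -0.0452, 0.1302]
tool_rot: [0.637, 0.771, 0.0, -0.0]
contact_force: [0.5, 2.3, 0.7]
opening: -0.0
gripper_force: 0.9
```

Emit:
step_arm(
  moves=[
    [[-4, 0, 0, 0], [-4, 0, 0, 0], [-3, 0, 0, 0], [-3, 0, 0, 0], [0, 0, 0, 0]],
  ],
)

```text
time_s: 21.12
ee_pos: [0.4399, -0.0595, 0.1304]
tool_rot: [0.637, 0.771, -0.0, 0.0]
contact_force: [-0.1, -0.5, 0.1]
opening: 0.0004
gripper_force: 0.0
```

```bash
python3 st.py; python3 br.py
```

```text
t 21.125 stand xyz [-99.7   0.6 130.4] heading 100.83 world [439.9 -59.5 130.4] F [-0.1 -0.5  0.1] q [-0.39  0.17  1.92 -0.    1.05 -0.58] tilt [-0.0001  0.0003] open 0.00042522594182121655
top hidden 0
side 138 z 0.14148297570795731 stand rect [-12.6  -3. ] [ 58.9 167.2] 89.52 x [-95.9031971   68.72698283] y [-31.11144496  27.11767018]
```

Emit:
step_arm(
  moves=[
    [[-2, 0, 0, 0], [-2, 0, 0, 0], [-2, 0, 0, 0], [-1, 0, 0, 0]],
  ],
)

```text
time_s: 21.72
ee_pos: [0.441, -0.0659, 0.1303]
tool_rot: [0.637, 0.771, 0.0, -0.0]
contact_force: [0.3, 1.8, 0.3]
opening: 0.0001
gripper_force: 0.9
```

Emit:
step_arm(
  moves=[
    [[-1, 0, 0, 0], [-1, 0, 0, 0]],
  ],
)

```text
time_s: 21.98
ee_pos: [0.4413, -0.0679, 0.1303]
tool_rot: [0.637, 0.771, 0.0, -0.0]
contact_force: [-1.1, 1.8, -0.0]
opening: 0.0004
gripper_force: 0.9
```

Emit:
step_arm(
  moves=[
    [[-1, 0, 0, 0], [-0.7, 0, 0, 0]],
  ],
)

```text
time_s: 22.22
ee_pos: [0.4417, -0.0696, 0.1303]
tool_rot: [0.637, 0.771, -0.0, 0.0]
contact_force: [-0.0, 1.1, -0.3]
opening: -0.0002
gripper_force: 0.9
```

Emit:
step_arm(
  moves=[
    [[-0.7, 0, 0, 0], [-0.7, 0, 0, 0]],
  ],
)

```text
time_s: 22.48
ee_pos: [0.4419, -0.0706, 0.1303]
tool_rot: [0.637, 0.771, 0.0, -0.0]
contact_force: [-0.1, 3.0, 1.2]
opening: -0.0002
gripper_force: 2.1
```

Force is rising; one more small nudge.

Emit:
step_arm(
  moves=[
    [[-0.6, 0, 0, 0], [0, 0, 0, 0]],
  ],
)

```text
time_s: 22.72
ee_pos: [0.4418, -0.0706, 0.1303]
tool_rot: [0.637, 0.771, 0.0, -0.001]
contact_force: [-0.2, 4.8, 1.1]
opening: 0.0001
gripper_force: 2.8
```

Emit:
step_arm(
  moves=[
    [[-0.5, 0, 0, 0], [0, 0, 0, 0]],
  ],
)

```text
time_s: 22.98
ee_pos: [0.4419, -0.0707, 0.1302]
tool_rot: [0.637, 0.771, 0.001, -0.001]
contact_force: [-0.1, 7.2, 1.7]
opening: -0.0001
gripper_force: 3.6
```

```bash
python3 st.py
```

```text
t 22.975 stand xyz [-88.3   0.4 130.2] heading 100.83 world [441.9 -70.7 130.2] F [-0.1  7.2  1.7] q [-0.41  0.18  1.91  0.    1.05 -0.6 ] tilt [ 0.0008 -0.0009] open -8.947416109274912e-05
```

Position has stopped while the force climbs to 7 N, so the brick is against the flag. I'll back off along the pile, clear the view and check.

Emit:
step_arm(
  moves=[
    [[6, 0, 0, 0], [25, 0, 0, 0], [40, 0, -20, 0], [50, 0, -50, 0], [50, 0, -50, 0]],
  ],
)

```text
time_s: 23.6
ee_pos: [0.4119, 0.0854, 0.2399]
tool_rot: [0.637, 0.77, -0.0, 0.0]
contact_force: [1.0, 0.0, -0.5]
opening: 0.0004
gripper_force: 0.0
```

Emit:
step_arm(
  moves=[
    [[50, -25, -30, 0], [60, -25, 0, 0], [60, -25, 0, 0], [40, 0, 0, 0], [0, 0, 0, 0]],
  ],
)

```text
time_s: 24.22
ee_pos: [0.3016, 0.2737, 0.2685]
tool_rot: [0.635, 0.772, 0.001, 0.0]
contact_force: [0.1, -0.9, 0.1]
opening: 0.0003
gripper_force: 0.0
```

```bash
python3 st.py; python3 br.py; python3 - <<'E'
from h import *
t=pickle.load(open('top_l.pkl','rb'));s=pickle.load(open('side_l.pkl','rb'))
cv2.imwrite('pics/end.png',np.hstack([cv2.resize(c['frame'][v:v+150,u:u+150,::-1],None,fx=2.66,fy=2.66,interpolation=cv2.INTER_CUBIC) for c,u,v in((s,265,90),(t,330,150))]))
E
```

```text
t 24.225 stand xyz [-452.9  -72.8  268.5] heading 101.12 world [301.6 273.7 268.5] F [ 0.1 -0.9  0.1] q [ 0.46 -0.03  1.78 -0.    1.4   0.27] tilt [0.0005 0.0004] open 0.000334526538935338
top 1634 z 0.14369602581014163 stand rect [3.2 0.3] [161.   60.2] 0.08 x [-76.64409649  82.39750291] y [-29.25785893  29.18178995]
side hidden 0
```

View pics/end.png

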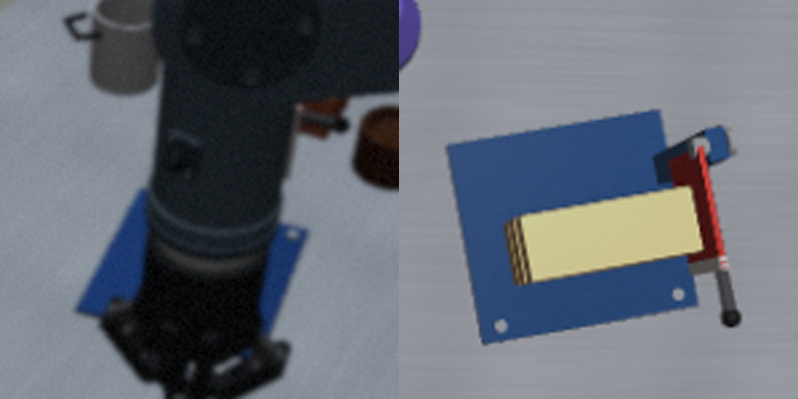

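The top crop shows the loose brick (610,235) square on the pile, y offset 0.3 mm and yaw 0.1°. Its end is against the lowered flag (705,220), and the robot is clear.

```bash
python3 -c "
from cell import job
print(job.sign_off())"
```

```text
the job is handed in; nothing more can be done
None
```

The job is handed in after about 24 s: the flag is down, the brick sits square on the pile with its end against the flag, and I kept clear of the vase; the only slip was a first push that rode up on the flag's ball at about 25 N before I backed off and came in lower.

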